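# Pack the frits of two chromatography columns

### The arm

A 6-joint arm with a two-finger parallel gripper is mounted at the origin on the work surface. World frame = base frame: x ahead of the robot, y to its left, z up, the work surface at z = 0. Lengths are in m, angles in rad, forces in N, time in s.
With the tool pointing down it reaches from about 0.275 to 0.75 m from the base axis. Payload 10.2 kg.
Tool frame: the origin (TCP) lies midway between the tips of the shut fingers; the grasp point (between the pads) lies 19 mm behind it (env.hold_point_z is the distance from the TCP to the grasp point, in m); x points along the fingers, z is the direction in which the jaws open and shut, and the axes are right-handed (so a half turn about x gives the same grasp; the last joint's range is limited). The gripper opens to 85 mm and grips with 20 to 120 N. Pads are 22 mm wide; open, the fingers measure 114 mm over their backs; the gripper's body (76 mm by 85 mm) begins 54 mm behind the grasp point. The pads swing forward as they close: fully open they stand 13 mm farther back than shut.
Start: joints at [-1.381, 0.313, 1.498, -0, 1.331, -0.223], TCP at [0.211, -0.481, 0.231] pointing down, gripper open.
Joint ranges: [-2.94, 2.94], [-0.97, 2.17], [0.19, 2.56], [-1.23, 4.37], [0.02, 3.11], [-2.88, 2.88]. Speed limits (rad/s): [2.39, 2.39, 3.01, 3.14, 3.14, 3.14].

### API

Orientations are given as a unit quaternion [x, y, z, w].
In Python, from bench import env, kinematics, monitor, eyes, job gives the robot as it stands. The module is installed in compiled form; this text tells all that it offers. Calls block until the motion is done:
- env.reach(position, orientation): joint-space move of the TCP to a pose.
- env.movel(position, velocity=0.15, frame=None, guard=None): straight line of the TCP; frame=None keeps the orientation; velocity is the mean speed in m/s. With guard (N) it stops when the force on the tool has changed by that much, and returns True; else False.
- env.set_joints(angles): joint-space move.
- env.release() and env.close_gripper(effort=None): open the fingers fully, or close them until they stop; effort is the grip in N (None keeps the last).
- env.hold(seconds).
- kinematics.ik(position, orientation): joint angles nearest the present ones, or None.
- monitor.sense(): the state.
- eyes.grab_frame(name): name is "side" or "top" or "wrist"; returns a dict with "frame" (400x640x3 uint8, red, green, blue), "mtx" (3x3 intrinsics, pixels), "k1" (the pictures are not rectified: a ray, as slopes to the right and down, at radius r is drawn at 1 + k1 r^2 times it, then the intrinsics apply), "view" (4x4, takes a point from world to camera coordinates). Camera axes: x right, y down, z forward; pixel columns grow to the right and rows downward; lengths in m; the calibration is good to about 2 mm. A picture is of the moment at which its call begins. There is no depth.
A pose or a line that the arm cannot do raises env.MotionError and nothing moves.
- job.hand_in(): hands the job in, once; it reports no verdict.
The state is a dict: "clock": time; "joints": joint angles; "qvel": joint speeds; "joint_efforts": joint torques, N m; "position": TCP position; "ee_rot": TCP orientation; "contact_force": force on the tool from outside, world axes, zero at the start; "ft_torque": the same for the moment, N m; "finger_gap": opening from 0.0 (shut) to 1.0 (fully open).
Only numpy, scipy, OpenCV 4.12 (cv2) and the standard library are available. Lean on these libraries where they do the work, as an engineer would, in place of code of your own. Each camera call takes 0.05 s, during which the arm holds its last target.

### The job

Take the green-handled packing rod out of its stand and use it to push the white frit in the blue-collared column down the bore until it bottoms out firmly, and hold it there for a moment at about 15 N; then do the same in the orange-collared column, and hang the rod back upright in its stand. Press gently: the rod must never load a column or its frit with more than 24 N, and the other things on the bench stay where they are.

Things in the scene. Friction and masses are not known exactly. Their poses are not given: they have to be found in the camera images.
- rod_grip (a point): middle of the handle of the packing rod, the point to grasp. Square green handle 20 x 20 mm, from 30 mm below to 28 mm above this point; under it a black flange 30 x 30 x 6 mm that rests on the stand, then a steel shaft 8 mm in diameter, 105 mm long. z points up along the rod, x and y are square to the handle's flat sides. Hangs upright in the stand; 0.08 to 0.16 kg
- rod_tip (a point): centre of the lower end of the rod's shaft, 141 mm below rod_grip along the rod
- stand_hole (a point): centre of the mouth of the 16 mm through hole in the 80 x 80 mm aluminium top plate (12 mm thick, on four legs, 115 mm above the table) of the fixed rod stand; z is up. The shaft hangs through the hole and the flange rests on the plate, so that rod_grip is 36 mm above this point
- rod: the packing rod; its origin is the centre of the underside of the flange, z up along the rod
- blue_column_rim (a point): rim centre (top of the mouth) of the upright clear tube with the blue collar. The blue funnel collar is 31 mm across outside; its mouth narrows from about 25 mm at the rim to the 14 mm bore, 12 mm below. The tube is fixed in the white rack, 100 mm long, wall 3 mm, rim 116 mm above the table; z is up, along the bore
- orange_column_rim (a point): rim centre (top of the mouth) of the upright clear tube with the orange collar. The orange funnel collar is 31 mm across outside; its mouth narrows from about 25 mm at the rim to the 14 mm bore, 12 mm below. The tube is fixed in the white rack, 100 mm long, wall 3 mm, rim 116 mm above the table; z is up, along the bore
- blue_frit_top (a point): centre of the top face of the white frit (filter disc, 13 mm across, 6 mm thick) stuck in the bore of the blue tube, at the start 10 to 34 mm below the rim. Pushed straight down, it drags on the wall with 4 to 5 N until it bottoms out on a seat with its top 53 to 67 mm below the rim; the depth differs from tube to tube and cannot be known beforehand
- orange_frit_top (a point): centre of the top face of the white frit (filter disc, 13 mm across, 6 mm thick) stuck in the bore of the orange tube, at the start 10 to 34 mm below the rim. Pushed straight down, it drags on the wall with 4 to 5 N until it bottoms out on a seat with its top 53 to 67 mm below the rim; the depth differs from tube to tube and cannot be known beforehand
- blue_column: the fixed blue-collared tube, origin at the centre of its foot, 100 mm below the rim; in the 205 mm wide white rack with two others 60 mm apart, in any order
- orange_column: the fixed orange-collared tube, as the blue one. The third tube in the rack, with a grey cap and knob 14 mm above the rims, is finished and not to be used
- blue_frit: the same frit in the blue tube, origin at the centre of its underside. Its seat is a rubber seal that gives: after bottoming out the push rises by about 4 N per mm; 10 N or more is firm, 15 N is right. The frit springs back 2 to 5 mm with the seal when the rod is lifted, and stays down
- orange_frit: the same frit in the orange tube, origin at the centre of its underside. Its seat is a rubber seal that gives: after bottoming out the push rises by about 4 N per mm; 10 N or more is firm, 15 N is right. The frit springs back 2 to 5 mm with the seal when the rod is lifted, and stays down
- amber_bottle: bystander, to be left alone: brown glass bottle with a black cap, 60 mm across, 120 mm tall; origin at the centre of its underside
- vial: bystander, to be left alone: small glass vial with a red cap, 28 mm across, 45 mm tall; origin at the centre of its underside
- beaker: bystander, to be left alone: glass beaker, 66 mm across, 75 mm tall; origin at the centre of its underside
- timer: bystander, to be left alone: flat yellow lab timer, 60 x 75 x 22 mm; origin at the centre of its underside
- tape: bystander, to be left alone: roll of red tape lying flat, 80 mm across, 19 mm high; origin at the centre of its underside
- tray: bystander, to be left alone: shallow blue tray, 110 x 80 x 25 mm; origin at the centre of its underside
- jar: bystander, to be left alone: white jar with a blue cap, 56 mm across, 75 mm tall; origin at the centre of its underside
Not all that is in view belongs to the job. There is more than one size of the rod; the job needs the largest.

How it is judged:
On the way, in this order (a step that is already met when the one before it is completed fails the run):
1. with the rod, the blue column's frit is held still at its seat (at least 45 mm below the rim) under a push of 10 to 24 N for 0.3 s (contact force between rod and blue_frit between 10 and 24 N and z of blue_frit_top in the frame of blue_column_rim below -0.045 m and linear speed of blue_frit below 0.004 m/s), for 0.3 s.
2. with the rod, the orange column's frit is held still at its seat (at least 45 mm below the rim) under a push of 10 to 24 N for 0.3 s (contact force between rod and orange_frit between 10 and 24 N and z of orange_frit_top in the frame of orange_column_rim below -0.045 m and linear speed of orange_frit below 0.004 m/s), for 0.3 s.
At the end, for the whole second after the job is handed in: The rod hangs released, at rest and upright in its stand (flange within 8 mm of the hole's mouth, tilt under 0.1 rad), and both frits are down, at least 45 mm below the rims (distance between rod and stand_hole below 0.008 m and angle between rod's own z axis and vertical below 0.1 rad and linear speed of rod below 0.02 m/s and contact force between rod and the fingers below 0.1 N and z of blue_frit_top in the frame of blue_column_rim below -0.045 m and z of orange_frit_top in the frame of orange_column_rim below -0.045 m); the robot touches nothing.
It fails at once if the rod loads the blue column or its frit with more than 24 N (contact force between rod and blue_column above 24 N).
It fails at once if the rod loads the orange column or its frit with more than 24 N (contact force between rod and orange_column above 24 N).
It fails at once if a bystander is moved more than 30 mm (distance of any of amber_bottle, vial, beaker, timer, tape, tray, jar from where it was at the start of the episode above 0.03 m).
It also fails if it takes over 67 s, if anything falls off the work surface, if the arm or the gripper's body presses on something with over 40 N, if the wrist force passes 120 N, or if a joint passes its speed limit or range.

## Working session

There is one attempt and no reset: what is moved stays moved. The work goes in short steps, each a Python script; the robot and the scene stay as the last script left them, time stands still between calls to the robot, and variables do not carry over. Pictures are saved under pics/ and viewed, and the job is handed in when it is done.

```bash
mkdir -p pics; python3 - <<'E'
from bench import env, kinematics, monitor, eyes, job
import cv2
s=monitor.sense();print(s)
for n in ["side","top","wrist"]:
    d=eyes.grab_frame(n);cv2.imwrite(f"pics/{n}0.png",d["frame"][:,:,::-1]);print(n,d["mtx"].tolist(),d["k1"],d["view"].round(4).tolist())
print(env.hold_point_z)
E
```

```text
{'clock': 0.0, 'joints': array([-1.38140336e+00,  3.13488598e-01,  1.49846142e+00, -1.84832890e-05,
        1.33099872e+00, -2.23386889e-01]), 'qvel': array([ 0.00110778,  0.00160205, -0.00051461, -0.00066325,  0.00058002,
       -0.00044322]), 'joint_efforts': array([-7.68889822e-04, -4.12260246e+01, -2.59746695e+01, -2.57286119e-04,
        4.00969380e-03, -9.57170343e-08]), 'position': array([ 0.2105471 , -0.48064116,  0.23070617]), 'ee_rot': array([ 0.38726359,  0.59219093, -0.38658294,  0.59151538]), 'contact_force': array([-0.7609405 , -0.45975662, -0.21156257]), 'ft_torque': array([ 0.05446968, -0.01313594,  0.01493111]), 'finger_gap': 0.9990160586402576}
side [[392.70329112254274, 0.0, 315.5453677804083], [0.0, 392.70329112254274, 200.64646378443436], [0.0, 0.0, 1.0]] -0.041779012294024 [[0.9971, -0.0755, -0.0077, -0.5865], [-0.0505, -0.5834, -0.8106, 0.1009], [0.0567, 0.8087, -0.5855, 1.1395], [0.0, 0.0, 0.0, 1.0]]
top [[442.11172010825544, 0.0, 320.04726104593516], [0.0, 442.11172010825544, 203.6130109726013], [0.0, 0.0, 1.0]] -0.04978664018257697 [[-0.0143, -0.9994, -0.0311, -0.0159], [-0.984, 0.0196, -0.1772, 0.5865], [0.1778, 0.0281, -0.9837, 1.2557], [0.0, 0.0, 0.0, 1.0]]
wrist [[286.9609854480686, 0.0, 321.99909301962214], [0.0, 286.9609854480686, 196.33121584929475], [0.0, 0.0, 1.0]] -0.04584613477404536 [[0.4012, -0.916, -0.0007, -0.5249], [-0.8775, -0.3845, 0.2865, -0.0382], [-0.2627, -0.1144, -0.9581, 0.3787], [0.0, 0.0, 0.0, 1.0]]
0.0187
```

View pics/side0.png

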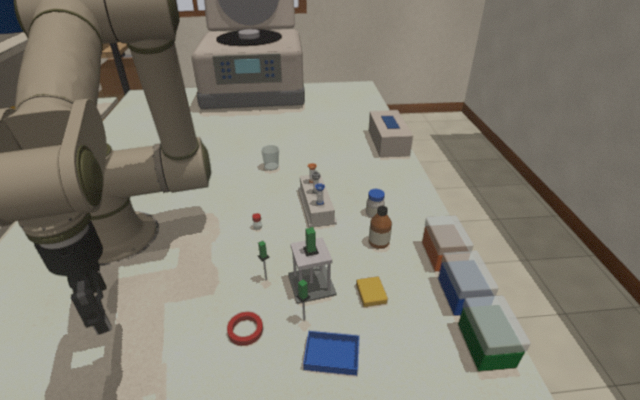

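View pics/top0.png

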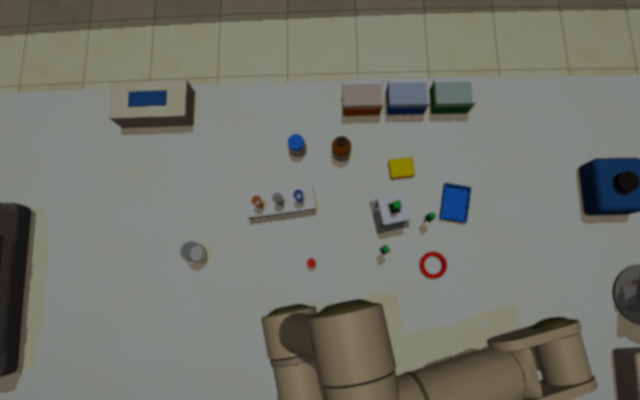

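View pics/wrist0.png

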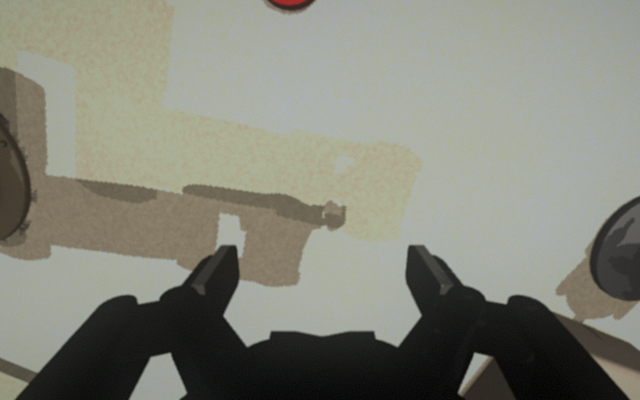

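Side view: three green handles at (263,247), (303,290) and (311,238). In the top view they are at (385,249), (430,216) and (395,206). The first two are small rods on thin posts. The one at side (311,238) / top (395,206) is the largest and sits in the square four-legged stand, so I choose that one. Next is a close crop to check it, plus measurements.

```bash
cat > h.py <<'E'
import numpy as np, cv2
def dist(d): return np.array([d["k1"],0,0,0,0],float)
def ray(d,uv):
    p=cv2.undistortPoints(np.array([[uv]],float),d["mtx"],dist(d))[0,0]
    R=d["view"][:3,:3];t=d["view"][:3,3]
    v=R.T@np.array([p[0],p[1],1.]);return -R.T@t, v/np.linalg.norm(v)
def plane(d,uv,z):
    o,v=ray(d,uv);return o+v*(z-o[2])/v[2]
def tri(*rs):
    A=np.zeros((3,3));b=np.zeros(3)
    for o,v in rs:
        P=np.eye(3)-np.outer(v,v);A+=P;b+=P@o
    x=np.linalg.solve(A,b);return x,[float(np.linalg.norm((np.eye(3)-np.outer(v,v))@(x-o))) for o,v in rs]
def proj(d,X):
    return cv2.projectPoints(np.array([X],float),cv2.Rodrigues(d["view"][:3,:3])[0],d["view"][:3,3],d["mtx"],dist(d))[0][0,0]
def blobs(d,lo,hi,roi=None,minA=6):
    hsv=cv2.cvtColor(d["frame"],cv2.COLOR_RGB2HSV);m=cv2.inRange(hsv,np.array(lo),np.array(hi))
    if roi:
        k=np.zeros_like(m);x0,y0,x1,y1=roi;k[y0:y1,x0:x1]=1;m=m*k
    n,l,s,c=cv2.connectedComponentsWithStats(m)
    return [(c[i].round(1).tolist(),s[i].tolist()) for i in range(1,n) if s[i,4]>=minA],m
def crop(d,roi,f,name,pts=()):
    x0,y0,x1,y1=roi;im=cv2.resize(d["frame"][y0:y1,x0:x1,::-1],None,fx=f,fy=f,interpolation=cv2.INTER_CUBIC)
    for p in pts: cv2.circle(im,(int((p[0]+.5-x0)*f),int((p[1]+.5-y0)*f)),3,(255,0,255),1)
    cv2.imwrite("pics/"+name,im)
E
python3 - <<'E'
from bench import eyes
from h import *
s=eyes.grab_frame("side");t=eyes.grab_frame("top")
crop(s,(230,150,350,330),3,"cs.png");crop(t,(235,170,455,270),3.6,"ct.png")
print("green",blobs(s,(45,100,30),(80,255,255),(230,150,350,330))[0],blobs(t,(45,100,30),(80,255,255),(360,170,455,270))[0])
print("blue",blobs(s,(100,100,60),(125,255,255),(290,150,350,230))[0],blobs(t,(100,90,50),(125,255,255),(235,180,330,220))[0])
print("or",blobs(s,(3,110,60),(20,255,255),(290,150,350,230))[0],blobs(t,(3,110,60),(20,255,255),(235,180,330,220))[0])
E
```

```text
green [([310.0, 230.9], [307, 228, 8, 7, 39]), ([261.9, 243.6], [260, 242, 5, 5, 17]), ([302.3, 283.2], [299, 280, 8, 8, 39])] [([396.0, 205.1], [391, 201, 10, 9, 63]), ([431.3, 215.7], [428, 213, 7, 7, 29]), ([385.0, 249.1], [382, 246, 7, 7, 35])]
blue [([319.3, 186.0], [316, 184, 8, 6, 30])] [([298.2, 194.9], [294, 190, 9, 11, 58])]
or [([311.6, 165.9], [308, 164, 8, 5, 33])] [([257.1, 201.4], [252, 196, 11, 12, 71])]
```

View pics/cs.png

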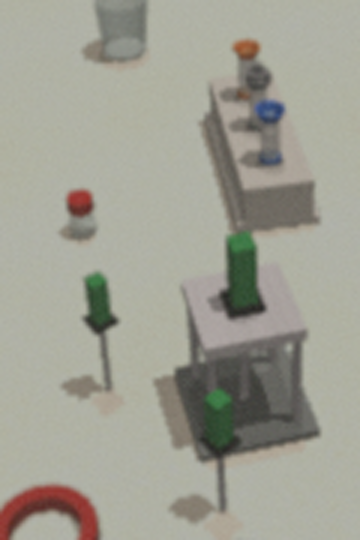

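View pics/ct.png

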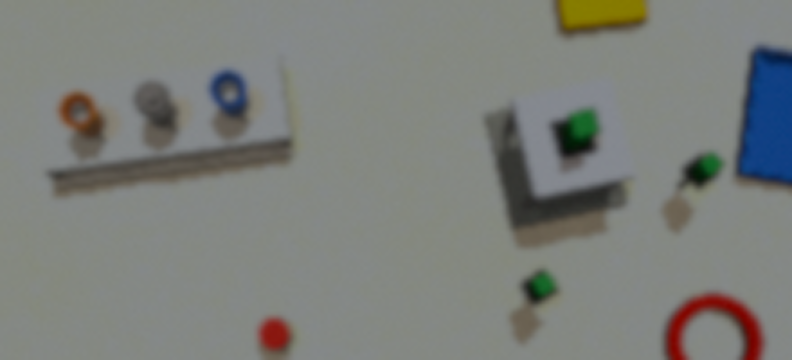

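```bash
python3 - <<'E'
from bench import eyes,monitor
from h import *
s=eyes.grab_frame("side");t=eyes.grab_frame("top")
for n,a,b,z in [("rod",(396.6,204.7),(310,231),.179),("dec1",(431.3,215),None,.1),("dec2",(385,249),None,.1),("blue",(298.0,194.6),(319.5,185.5),.114),("orange",(256.4,200.6),(311.8,165.6),.114)]:
    print(n,plane(t,a,z).round(4), tri(ray(t,a),ray(s,b)) if b else "")
# stand plate corners from top crop
c=[plane(t,(235+x/3.6-.5,170+y/3.6-.5),.115) for x,y in [(515,103),(612,83),(632,177),(537,198)]]
print(np.round(c,4), np.mean(c,0), [np.linalg.norm(c[i]-c[i-1]) for i in range(4)])
S=monitor.sense();print(S["position"],S["ee_rot"],S["clock"])
w=eyes.grab_frame("wrist");R=w["view"][:3,:3];print("camera pos",-R.T@w["view"][:3,3],"axes",R)
from scipy.spatial.transform import Rotation as Ro
print(Ro.from_quat(S["ee_rot"]).as_matrix())
E
```

```text
rod [ 0.5562 -0.2328  0.179 ] (array([ 0.55829587, -0.23355784,  0.1735411 ]), [0.0011067317177771978, 0.0011067317177770979])
dec1 [ 0.5386 -0.3409  0.1   ] 
dec2 [ 0.4453 -0.2066  0.1   ] 
blue [0.6021 0.0344 0.114 ] (array([0.60243236, 0.03424201, 0.1160801 ]), [0.000720571111951509, 0.0007205711119512861])
orange [0.5872 0.1527 0.114 ] (array([0.58815098, 0.15290397, 0.11312096]), [0.0007465192226827473, 0.0007465192226826293])
[[ 0.5873 -0.1897  0.115 ]
 [ 0.6017 -0.266   0.115 ]
 [ 0.5272 -0.2779  0.115 ]
 [ 0.5122 -0.2039  0.115 ]] [ 0.55708425 -0.23433482  0.115     ] [np.float64(0.0763534478717544), np.float64(0.07765121986279423), np.float64(0.07540994079109914), np.float64(0.07549376179719866)]
[ 0.21060901 -0.48085665  0.23118233] [ 0.38698341  0.59192397 -0.38684858  0.59179222] 0.35
camera pos [ 0.27658044 -0.4522047   0.37375957] axes [[ 4.01193137e-01 -9.15993469e-01  1.79976273e-04]
 [-8.77567648e-01 -3.84306804e-01  2.86676305e-01]
 [-2.62524457e-01 -1.15170507e-01 -9.58027486e-01]]
[[-5.16175485e-05  9.15997473e-01  4.01184032e-01]
 [ 2.61551713e-04  4.01184031e-01 -9.15997437e-01]
 [-9.99999964e-01  5.76488287e-05 -2.60288844e-04]]
```

```bash
cat >> h.py <<'E'
from scipy.spatial.transform import Rotation as Ro
def quat(yaw): # tool x down, tool y = (cos yaw, sin yaw), jaw z=(sin yaw,-cos yaw)
    y=np.array([np.cos(yaw),np.sin(yaw),0]);x=np.array([0,0,-1.]);return Ro.from_matrix(np.c_[x,y,np.cross(x,y)]).as_quat()
E
python3 - <<'E'
from bench import *
from bench import env,kinematics,monitor,eyes
from h import *
q=quat(np.radians(10.7))
for p in [(.557,-.2335,.3),(.557,-.2335,.132),(.602,.034,.30),(.588,.153,.30),(.602,.034,.16),(.588,.153,.16)]:
    print(p,kinematics.ik(p,q))
env.reach((.53,-.2335,.29),q)
print(monitor.sense()["clock"],monitor.sense()["position"])
w=eyes.grab_frame("wrist");cv2.imwrite("pics/w1.png",w["frame"][:,:,::-1])
E
```

```text
(0.557, -0.2335, 0.3) [-5.90728121e-01  4.60820089e-01  1.11027188e+00 -4.44089210e-16
  1.57050069e+00  7.93317976e-01]
(0.557, -0.2335, 0.132) [-5.90728121e-01  5.72155708e-01  1.37678097e+00 -4.44089210e-16
  1.19265598e+00  7.93317976e-01]
(0.602, 0.034, 0.3) [-1.37679974e-01  4.58341500e-01  1.11396452e+00 -4.44089210e-16
  1.56928664e+00  1.24636612e+00]
(0.588, 0.153, 0.3) [ 6.19553613e-02  4.69782722e-01  1.09686978e+00 -4.44089210e-16
  1.57494015e+00  1.44600146e+00]
(0.602, 0.034, 0.16) [-1.37679974e-01  5.42312341e-01  1.34811463e+00 -4.44089210e-16
  1.25116568e+00  1.24636612e+00]
(0.588, 0.153, 0.16) [ 6.19553613e-02  5.52218895e-01  1.33201986e+00 -4.44089210e-16
  1.25735390e+00  1.44600146e+00]
1.9083 [ 0.52953468 -0.23432083  0.28978124]
```

View pics/w1.png

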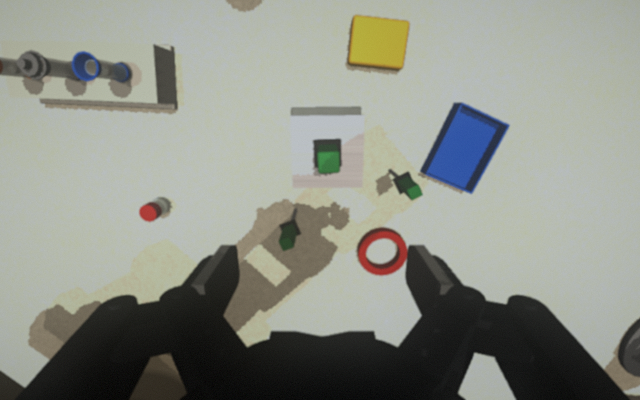

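The wrist view shows the plate square with the image, the rod handle at (328,160) and the blue funnel at (86,67). Next I measure the handle and its yaw.

```bash
python3 - <<'E'
from bench import env,kinematics,monitor,eyes
from h import *
w=eyes.grab_frame("wrist");crop(w,(270,90,390,200),6,"w1c.png")
b,m=blobs(w,(45,80,20),(85,255,255),(300,130,350,185));print(b)
hsv=cv2.cvtColor(w["frame"],cv2.COLOR_RGB2HSV)
print(hsv[145:180:2,328,:].tolist())
mm=((m>0)&(hsv[...,2]>90)).astype(np.uint8);c=max(cv2.findContours(mm,0,1)[0],key=cv2.contourArea);print(cv2.minAreaRect(c))
E
```

```text
[([327.9, 161.0], [317, 150, 23, 23, 468])]
[[62, 66, 73], [63, 66, 73], [62, 68, 75], [64, 109, 94], [62, 129, 136], [64, 132, 141], [64, 134, 133], [64, 129, 123], [63, 123, 120], [63, 125, 116], [63, 125, 112], [63, 124, 117], [63, 127, 116], [62, 119, 109], [45, 30, 119], [13, 23, 176], [14, 21, 181], [13, 23, 179]]
((328.0646667480469, 161.34117126464844), (21.551715850830078, 21.244932174682617), 85.60128784179688)
```

View pics/w1c.png

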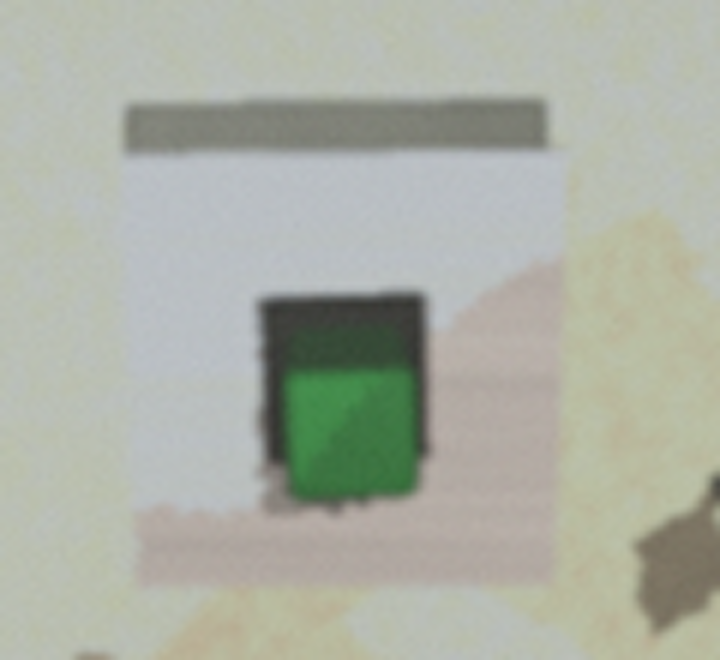

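```bash
python3 - <<'E'
from bench import env,kinematics,monitor,eyes
from h import *
w=eyes.grab_frame("wrist")
cv=lambda x,y:(270+x/6-.5,90+y/6-.5)
tf=[plane(w,cv(*p),.179) for p in [(284,370),(417,367),(417,495),(290,498)]]
pl=[plane(w,cv(*p),.115) for p in [(122,152),(565,152),(552,583),(138,585)]]
for c in (tf,pl):
    c=np.array(c);print(c.mean(0).round(4),[round(float(np.linalg.norm(c[i]-c[i-1])),4) for i in range(4)],[round(float(np.degrees(np.arctan2(*(c[i]-c[i-1])[[1,0]]))),1) for i in range(4)])
E
```

```text
[ 0.5585 -0.2351  0.179 ] [0.0192, 0.0195, 0.0192, 0.019] [13.0, -78.1, -168.4, 102.0]
[ 0.5582 -0.2351  0.115 ] [0.0797, 0.0789, 0.0794, 0.0789] [11.1, -79.4, -168.9, 100.9]
```

```bash
python3 - <<'E'
from bench import env,kinematics,monitor,eyes
from h import *
q=quat(np.radians(11.5))
env.reach((.558,-.235,.27),q)
env.movel((.558,-.235,.1325),velocity=.12)
S=monitor.sense();print(S["clock"],S["position"],S["contact_force"])
env.close_gripper(80)
S=monitor.sense();print(S["clock"],S["position"],S["contact_force"],S["finger_gap"])
w=eyes.grab_frame("wrist");cv2.imwrite("pics/w2.png",w["frame"][:,:,::-1])
E
```

```text
3.625 [ 0.55829951 -0.235204    0.13329067] [ 0.4805031  -0.56355869 -0.50181459]
4.2417 [ 0.55808496 -0.23505633  0.13270459] [-0.6907369   0.26401591  1.12798646] 0.22403377153864812
```

View pics/w2.png

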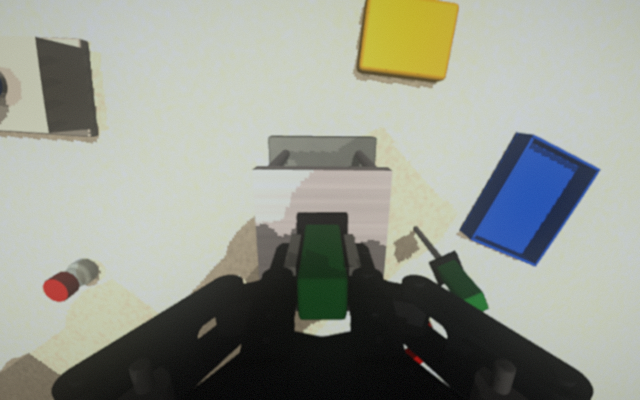

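Fingers closed on the handle (gap about 19 mm). Lift and go to a viewpoint short of the blue column.

```bash
python3 - <<'E'
from bench import env,kinematics,monitor,eyes
from h import *
q=quat(np.radians(11.5))
env.movel((.558,-.235,.30),velocity=.15)
S=monitor.sense();print(S["clock"],S["contact_force"],S["finger_gap"])
env.reach((.535,.06,.30),q)
S=monitor.sense();print(S["clock"],S["position"],S["contact_force"],S["ft_torque"])
for n in ("wrist","side","top"):
    w=eyes.grab_frame(n);cv2.imwrite(f"pics/{n}3.png",w["frame"][:,:,::-1])
    if n=="side": 
        print(proj(w,S["position"]+[0,0,.0187-.141])); crop(w,(250,90,390,230),4.2,"s3c.png",[proj(w,S["position"]+[0,0,.0187-.141])])
E
```

```text
5.5583 [-0.24389014 -0.34869599 -1.17605424] 0.2228717992852008
6.6917 [0.53531674 0.05900629 0.2998143 ] [-0.66816223 -0.43956771 -0.75447168] [ 0.02723653  0.02380246 -0.00473421]
[294.9084319  163.84910913]
```

View pics/wrist3.png

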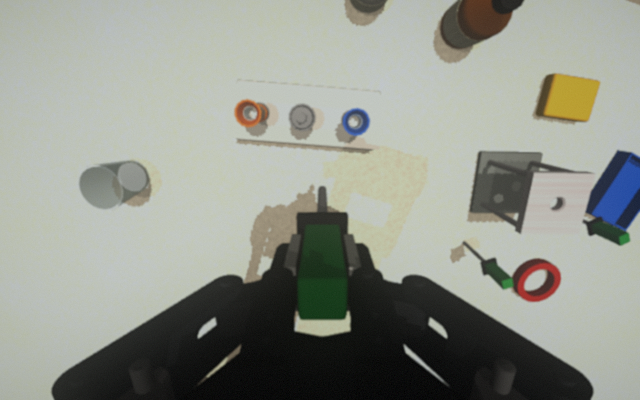

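View pics/s3c.png

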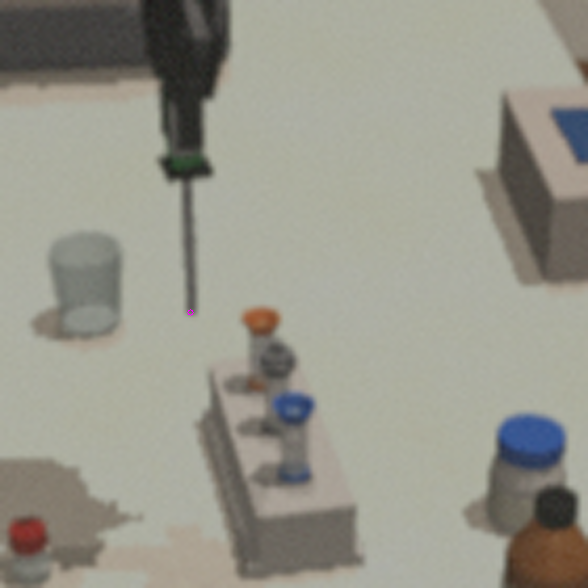

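The rod hangs straight: its tip lies on the predicted pixel in the side crop. The wrist view shows blue at (355,122), grey cap (301,117), orange (250,113), and the empty stand hole at (558,203). Next I measure these from the wrist view.

```bash
python3 - <<'E'
from bench import env,kinematics,monitor,eyes
from h import *
w=eyes.grab_frame("wrist");S=monitor.sense()
crop(w,(225,85,385,145),5,"w3c.png")
for n,lo,hi,roi in [("blue",(100,80,40),(125,255,255),(330,95,385,150)),("orange",(2,90,60),(20,255,255),(225,90,275,140))]:
    b,m=blobs(w,lo,hi,roi,30)
    c=cv2.findContours(m,0,1)[0];c=max(c,key=cv2.contourArea)
    e=cv2.fitEllipse(cv2.convexHull(c));x=cv2.boundingRect(c);print(n,e,x,plane(w,e[0],.116),plane(w,e[0],.11))
print("tip",proj(w,S["position"]+[0,0,.0187-.141]), "hole",plane(w,(558,202.5),.115))
crop(w,(520,160,600,240),6,"w3h.png");crop(w,(302,170,342,220),8,"w3t.png",[proj(w,S["position"]+[0,0,.0187-.141])])
E
```

```text
blue ((355.5881652832031, 121.41632080078125), (26.22315216064453, 27.117511749267578), 22.916927337646484) (343, 108, 26, 28) [0.60228284 0.0339568  0.116     ] [0.60221392 0.03324373 0.11      ]
orange ((249.936279296875, 112.89714813232422), (27.4367733001709, 33.11259078979492), 95.59527587890625) (235, 99, 33, 29) [0.58841037 0.14980259 0.116     ] [0.58808639 0.15121943 0.11      ]
tip [321.28474291 189.05516956] hole [ 0.55996539 -0.23536983  0.115     ]
```

View pics/w3c.png

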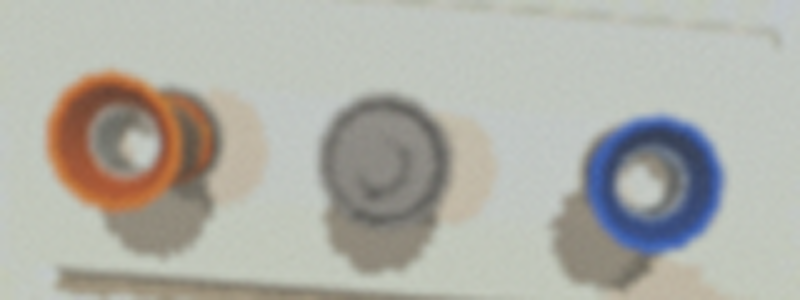

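View pics/w3t.png

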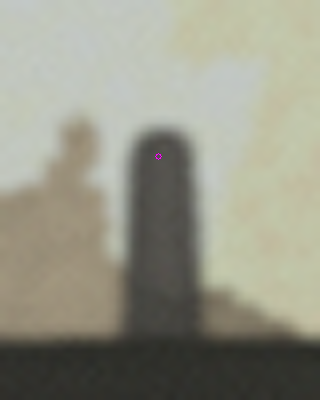

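```bash
cat >> h.py <<'E'
OFF=.141-.0187  # TCP z = tip z + OFF
BL=np.array([.6022,.0340]);OR=np.array([.588,.1523])
E
python3 - <<'E'
from bench import env,kinematics,monitor,eyes
from h import *
w=eyes.grab_frame("wrist");print(plane(w,(247.7,112.7),.116),plane(w,(355.5,121.2),.116))
env.reach((*BL,.16+OFF),quat(np.radians(11.5)))
env.movel((*BL,.124+OFF),velocity=.06)
S=monitor.sense();print(S["clock"],S["position"],S["contact_force"])
w=eyes.grab_frame("wrist");crop(w,(262,150,382,250),6,"w4.png")
s=eyes.grab_frame("side");crop(s,(290,140,350,220),7,"s4.png")
E
```

```text
[0.58808293 0.15243231 0.116     ] [0.6024499  0.03427255 0.116     ]
8.0917 [0.60233907 0.03399271 0.2466438 ] [-0.14829475 -0.62739088  0.05945819]
```

View pics/w4.png

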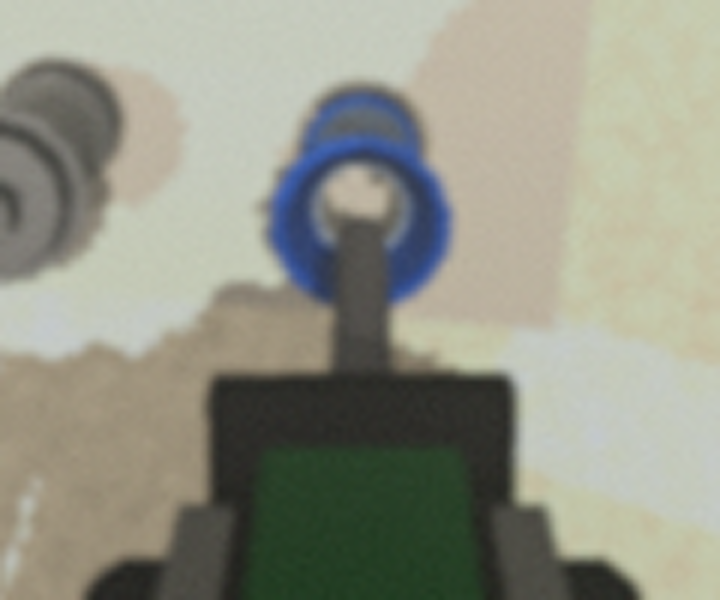

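View pics/s4.png

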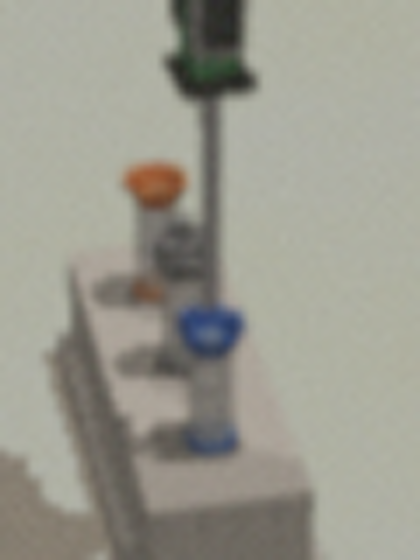

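The tip (361,222) is centred in the blue ring (360,222) in the crop. Press now.

```bash
cat >> h.py <<'E'
def fz(mon,env,n=5):
    a=[]
    for _ in range(n):
        a.append(np.array(mon.sense()["contact_force"]));env.hold(.02)
    return np.mean(a,0)
def press(env,mon,xy):
    b=fz(mon,env,8);print("base",b.round(2))
    r=env.movel((*xy,.116-.074+OFF),velocity=.02,guard=8.5)
    S=mon.sense();print("guard",r,S["clock"],S["position"].round(4),"tip below rim mm",round((.116-(S["position"][2]-OFF))*1000,1))
    f=fz(mon,env)-b;print("f",f.round(2))
    tip=S["position"][2]-OFF
    if not r or tip>.116-.05: print("CHECK");return
    z=S["position"][2]
    for i in range(25):
        if f[2]>14: break
        z-=min(.0007,max(.0002,(15-f[2])/4000*.6));env.movel((*xy,z),velocity=.004)
        f=fz(mon,env,4)-b;print(i,round(z,4),mon.sense()["position"][2].round(4),f.round(2))
    for i in range(8):
        env.hold(.1);print((fz(mon,env,3)-b).round(2)[2],end=" ")
    print(mon.sense()["clock"])
E
python3 - <<'E'
from bench import env,kinematics,monitor,eyes
from h import *
press(env,monitor,BL)
E
```

```text
base [-0.06  0.2  -1.19]
guard True 11.45 [0.6025 0.034  0.1744] tip below rim mm 63.9
f [-1.31  0.11  8.53]
0 0.1737 0.1744 [-1.05  0.19  8.37]
1 0.173 0.1739 [-1.750e+00  1.000e-02  1.039e+01]
2 0.1723 0.1735 [-1.27  0.7  12.18]
3 0.1719 0.1732 [-2.15  0.   13.  ]
4 0.1716 0.1731 [-2.09  0.38 13.99]
5 0.1714 0.1729 [-2.18  0.51 13.88]
6 0.1712 0.1728 [-3.05 -0.35 14.79]
15.27 14.6 14.54 14.41 14.27 14.73 14.44 14.91 15.1083
```

Blue: tip 65 mm below the rim, held at about 14.6 N for more than 1 s. Withdraw and go to orange.

```bash
python3 - <<'E'
from bench import env,kinematics,monitor,eyes
from h import *
env.movel((*BL,.16+OFF),velocity=.06)
env.movel((*OR,.16+OFF),velocity=.1)
env.movel((*OR,.124+OFF),velocity=.06)
S=monitor.sense();print(S["clock"],S["position"],S["contact_force"],S["finger_gap"])
w=eyes.grab_frame("wrist");crop(w,(262,150,382,250),6,"w5.png")
s=eyes.grab_frame("side");crop(s,(280,120,350,220),6,"s5.png")
E
```

```text
19.2 [0.58813038 0.15233434 0.24659113] [-0.34165168  0.63017856 -1.05549569] 0.22415403089030153
```

View pics/w5.png

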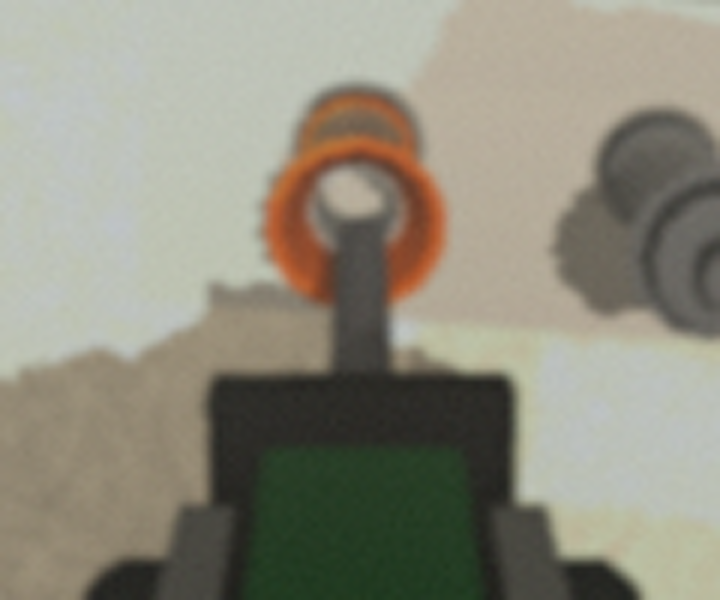

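View pics/s5.png

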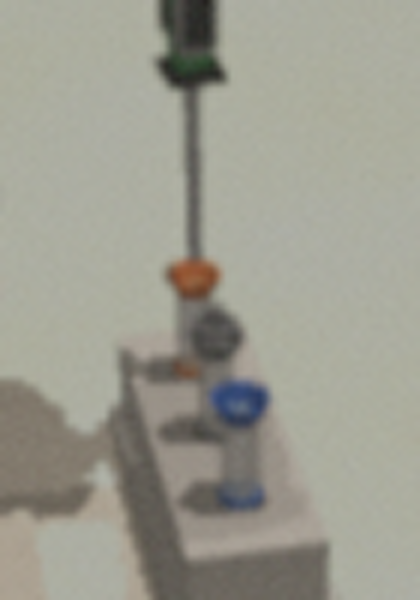

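The rod sits about 0.7 mm right of the orange ring's centre in the crop (361 vs 356 px). I nudge it and press.

```bash
sed -i 's/OR=np.array.*/OR=np.array([.5876,.1530])/' h.py; python3 - <<'E'
from bench import env,kinematics,monitor,eyes
from h import *
env.movel((*OR,.123+OFF),velocity=.02)
press(env,monitor,OR)
E
```

```text
base [-0.16  0.11 -0.94]
guard True 22.95 [0.5878 0.1531 0.1707] tip below rim mm 67.6
f [-1.13 -0.23  8.1 ]
0 0.17 0.1707 [-0.88  0.06  8.62]
1 0.1693 0.1703 [-1.33 -0.35 10.04]
2 0.1686 0.1698 [-1.880e+00 -1.000e-02  1.154e+01]
3 0.1681 0.1695 [-2.23 -0.14 13.07]
4 0.1678 0.1694 [-2.41 -0.19 13.42]
5 0.1676 0.1692 [-2.02 -0.59 13.88]
6 0.1674 0.1691 [-2.13 -0.04 14.32]
14.64 14.23 14.61 14.68 14.98 14.51 14.52 14.67 26.6333
```

Orange held at about 14.6 N, tip 69 mm below the rim. Back to the stand.

```bash
python3 - <<'E'
from bench import env,kinematics,monitor,eyes
from h import *
H=(.5582,-.2351);q=quat(np.radians(11.5))
env.movel((*OR,.17+OFF),velocity=.08)
w=eyes.grab_frame("wrist");cv2.imwrite("pics/w6.png",w["frame"][:,:,::-1])
env.reach((*H,.17+OFF),q)
env.movel((*H,.123+OFF),velocity=.08)
S=monitor.sense();print(S["clock"],S["position"],S["contact_force"],S["finger_gap"])
w=eyes.grab_frame("wrist");crop(w,(242,100,402,250),5,"w7.png")
s=eyes.grab_frame("side");crop(s,(270,200,360,310),5,"s7.png",[proj(s,S["position"]-[0,0,OFF])])
E
```

```text
30.5833 [ 0.5583985  -0.23513482  0.24582687] [-0.20828847  0.097972   -0.55463862] 0.22648823308418992
```

View pics/w7.png

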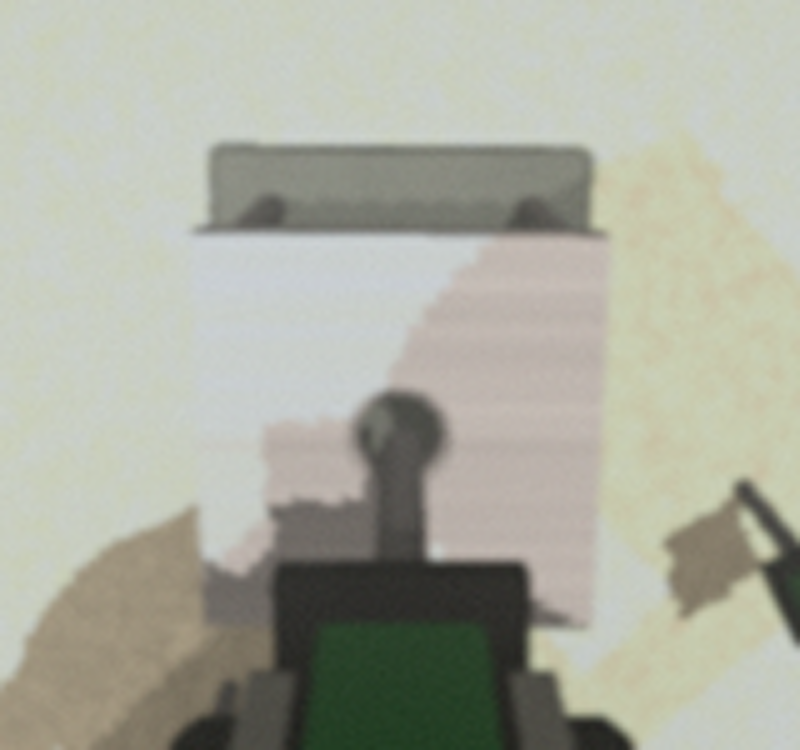

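View pics/s7.png

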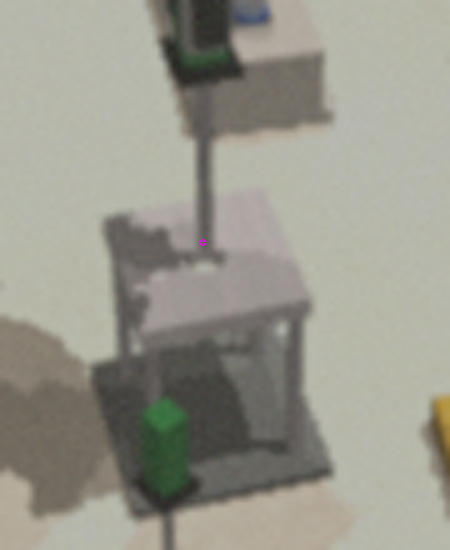

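View pics/w6.png

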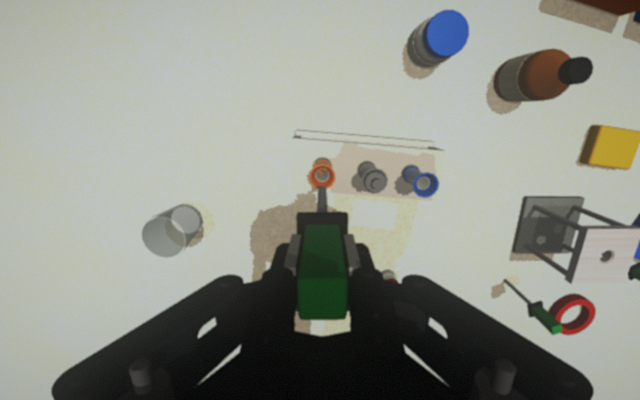

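The tip is centred over the hole: tip (401,~435) after parallax, against hole (400,432). Lower it with a guard.

```bash
python3 - <<'E'
from bench import env,kinematics,monitor,eyes
from h import *
H=(.5582,-.2351)
b=fz(monitor,env)
r=env.movel((*H,.145),velocity=.05,guard=5)
print(r,monitor.sense()["position"],(fz(monitor,env)-b).round(2))
if not r:
    r=env.movel((*H,.1295),velocity=.01,guard=4)
    print(r,monitor.sense()["position"],(fz(monitor,env)-b).round(2))
s=eyes.grab_frame("side");crop(s,(270,200,360,310),5,"s8.png")
print(monitor.sense()["clock"])
E
```

```text
False [ 0.5582901  -0.23511539  0.14520875] [-0.48  0.1  -0.06]
True [ 0.55821212 -0.23506589  0.132712  ] [-0.69 -0.25  6.16]
34.275
```

View pics/s8.png

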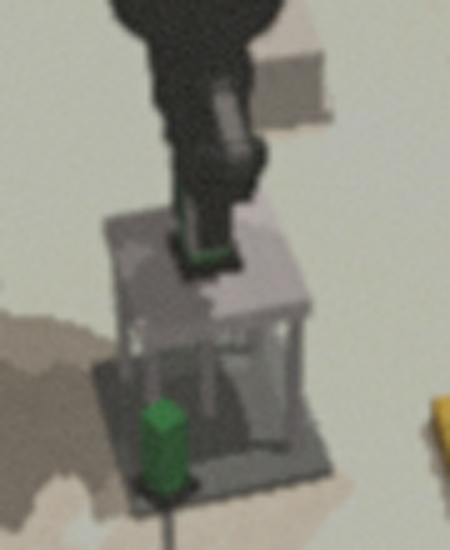

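The flange is on the plate (contact at TCP z 0.1327, as expected). Release, retreat and check.

```bash
python3 - <<'E'
from bench import env,kinematics,monitor,eyes
from h import *
H=(.5582,-.2351)
env.release();env.hold(.2)
env.movel((*H,.24),velocity=.1)
env.reach((.53,-.2335,.29),quat(np.radians(10.7)))
env.hold(.3)
S=monitor.sense();print(S["clock"],S["contact_force"],S["finger_gap"])
w=eyes.grab_frame("wrist");crop(w,(270,90,390,200),5,"w9.png")
b,m=blobs(w,(45,80,20),(85,255,255),(300,130,350,185));print(b)
s=eyes.grab_frame("side");cv2.imwrite("pics/s9.png",s["frame"][:,:,::-1]);crop(s,(270,200,360,310),5,"s9c.png")
t=eyes.grab_frame("top");cv2.imwrite("pics/t9.png",t["frame"][:,:,::-1])
E
```

```text
37.0083 [-0.26155919  0.18678476  0.42000365] 1.0014916064830193
[([329.6, 161.6], [319, 151, 22, 23, 459])]
```

View pics/w9.png

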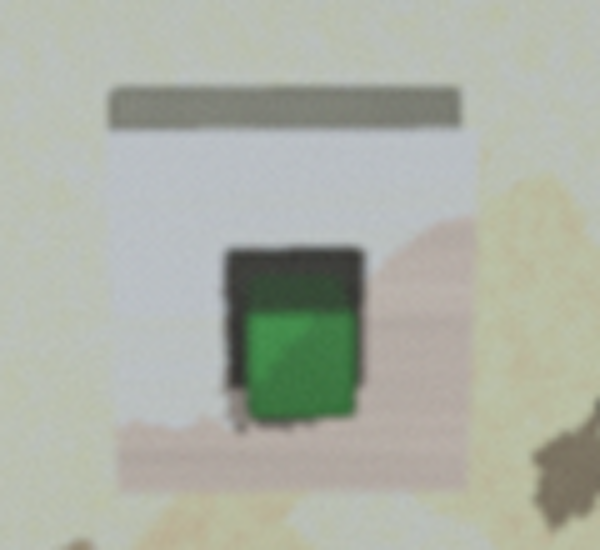

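View pics/s9.png

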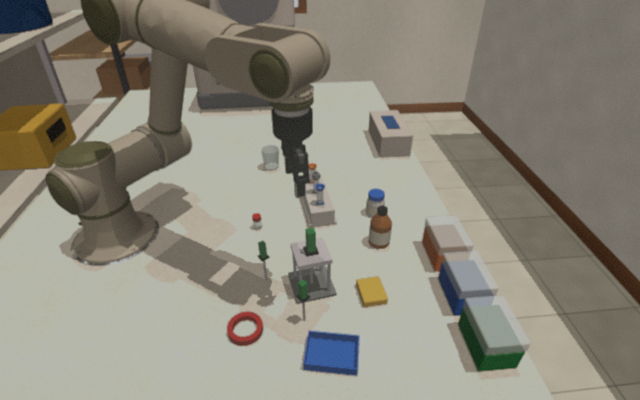

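View pics/s9c.png

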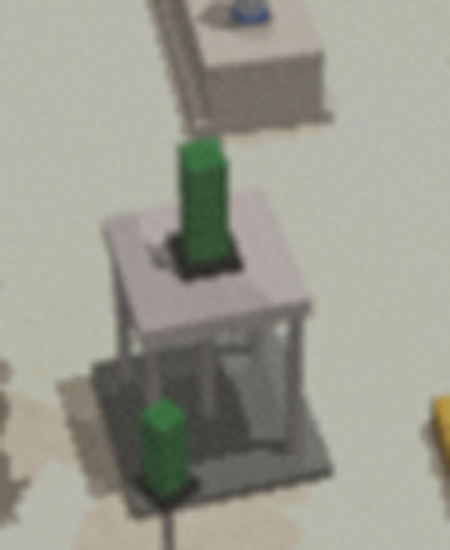

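The rod hangs upright, with its handle 1.7 px (about 1 mm) from its starting place. The bystanders are at their first pixels and the gripper is clear. Hand in.

```bash
python3 -c "
from bench import job
print(job.hand_in())"
```

```text
the job is handed in; nothing more can be done
None
```

I pushed the blue frit and then the orange frit down to their seats, hung the rod back upright in its stand, and handed the job in at about 37 s of the 67 s allowed. No verdict was reported.

| Column | Rod tip below the rim, under load | Push while held | Hold |
|---|---|---|---|
| Blue | about 65 mm | 14.3–15.3 N | just over 1 s |
| Orange | about 69 mm | 14.2–15.0 N | just over 1 s |

- **Force limit:** no reading went above 15.3 N while pressing. There was a small sideways force of about 2–3 N while pressing, so a little of the push may have gone to the bore wall.
- **Frits:** I did not measure them after lifting the rod. That they stayed down is inferred from the depths above.
- **Rod and stand:** the flange touched the plate at the expected height. After release the handle was about 1 mm from where it started, and upright.
- **Other things on the bench:** by eye, they showed no shift in the last side picture.
- **Disagreement:** just before the rod went back in, the side picture seemed to show its tip about 2 px below the predicted spot. The wrist view and the seating height did not confirm this.

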